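# Dock the drip tray against its sprung stop and load the test cell

## Task

Hook behind the far lip of the steel drip tray and drag it gently along the bench towards the robot until it lies square and central against the dock's sprung stop bar and has pushed the bar in by a few millimetres, without driving the bar hard against the end of its travel. Then stand the test cell (the steel cylinder with the narrower grip head) upright inside the ring on the tray floor, leaving the tray resting against the bar. The jar in the tray stays upright in it; do not disturb anything else on the bench.

Things in the scene. Friction and masses are not known exactly. Their poses are not given: they have to be found in the camera images.
- dock: Fixed dark steel plate 40 (x) x 240 (y) mm, 12 mm thick, with two aluminium blocks to 42 mm height, on the bench between robot and tray; on its tray side a steel stop bar (180 mm along y, 12 mm thick, 8 to 28 mm above the bench) stands on two rods. Origin on the bench, 50 mm from the plate's centre line towards the tray; x points to the tray, y along the plate.
- bar_min (a point): Fixed point of the dock, 18 mm above its origin: the least setting of the stop bar's face. The free face stands 0 to 40 mm beyond it (+x), set anew each time and not measured: find it by feel. Sprung: 1 N per mm, 8 mm travel (8 N), then a hard end; over 14 N is too much. Once the tray is let go, friction keeps it pressed on the bar.
- tray: Loose open steel tray 140 (x) x 200 (y) x 40 mm high, walls and floor 4 mm, 0.65 to 0.95 kg, beyond the dock, up to 0.2 rad out of square. Origin at the centre of its underside, x to its far side. A rim stands out 6 mm all round (z 34 to 40 mm); the near wall meets the bar below it. Sliding it takes about 3 to 7 N; over 30 N from the fingers is too much.
- tray_far_rim (a point): Point at the middle of the tray's far rim: on its outer edge, at its top (76 mm from the tray's origin along its x, 40 mm up).
- tray_seat (a point): Centre of the seat ring on the tray floor, 4 mm above the tray's underside, at x 0, y -45 mm in the tray. The ring is 60 mm inside, 68 mm outside and stands 10 mm above the floor.
- cell: Loose steel test cell, 0.3 kg, standing to the left or right of the tray: body diameter 44 mm, 50 mm high, and on it a coaxial dark grip head of diameter 28 mm, 36 mm high (86 mm in all). Origin at the centre of its underside, z up.
- jar: Small glass jar, diameter 36 mm, 45 mm high, standing in the tray in the half away from the ring; origin at the centre of its underside. It rides along with the tray.
- blank: Bystander: plain steel cylinder, diameter 44 mm, 50 mm high, without grip head, on the other side of the tray from the cell; origin at the centre of its underside.
- amber: Bystander: amber bottle, diameter 60 mm, 130 mm high; origin at the centre of its underside.
- beaker: Bystander: glass beaker, diameter 70 mm, 80 mm high; origin at the centre of its underside.
- wrench: Bystander: wrench lying on the bench, 160 mm long.
- driver: Bystander: screwdriver lying on the bench, 180 mm long.
Things that resemble listed ones, but are neither listed nor needed, are in the scene too. What is shaped like the dock but red or turquoise is not meant.

How it is judged (in metres and radians):
On the way, in this order (a step that is already met when the one before it is completed fails the run):
1. the tray is taken from behind its far lip (x of the grasp point in the frame of tray above 0.055 m and contact force between the fingers and tray above 1 N), for 0.1 s.
2. the tray is square and central against the stop bar and presses it in (contact force between tray and dock above 2 N and angle between the x axis of tray and the x axis of dock, either way round below 0.14 rad and y of tray in the frame of dock between -0.03 and 0.03 m), for 0.2 s.
3. the test cell stands in the ring (horizontal distance between cell and tray_seat below 0.01 m and z of cell in the frame of tray below 0.008 m and angle between cell's own z axis and vertical below 0.1 rad), for 0.2 s.
At the end, for the whole second after the job is handed in: Tray flat on the bench, at rest, within 0.14 rad of square and 30 mm of central to the dock, still pressing the bar with over 0.3 N; cell upright (0.1 rad) and at rest on the tray floor, its axis within 10 mm of the ring centre; jar upright in the tray (all of step 3 and contact force between tray and dock above 0.3 N and angle between the x axis of tray and the x axis of dock, either way round below 0.14 rad and y of tray in the frame of dock between -0.03 and 0.03 m and angle between tray's own z axis and vertical below 0.03 rad and height (world z) of tray below 0.005 m and angle between jar's own z axis and vertical below 0.2 rad and z of jar in the frame of tray below 0.01 m and linear speed of each of tray, cell below 0.01 m/s); the robot touches nothing.
It fails at once if the stop bar is driven hard against the end of its travel (over 14 N) (contact force between tray and dock above 14 N).
It fails at once if the fingers press the tray with more than 30 N (contact force between the fingers and tray above 30 N).
It fails at once if the dock is pushed by the robot (contact force between any of the arm, the fingers and dock above 5 N).
It fails at once if the jar in the tray is tipped (angle between jar's own z axis and vertical above 0.5 rad).
It fails at once if another thing on the bench is disturbed (moved more than 20 mm) (distance of any of blank, amber, beaker, wrench, driver from where it was at the start of the episode above 0.02 m).
It also fails if it takes over 72 s, if anything falls off the work surface, if the arm or the gripper's body presses on something with over 40 N, if the wrist force passes 120 N, or if a joint passes its speed limit or range.

## Robot

A 6-joint arm with a two-finger parallel gripper is mounted at the origin on the work surface. World frame = base frame: x ahead of the robot, y to its left, z up, the work surface at z = 0. Lengths are in mm, angles in rad, forces in N, time in s.
With the tool pointing down it reaches from about 400 to 825 mm from the base axis. Payload 7 kg.
Tool frame: the origin (TCP) lies at the very end of the fingers, on their centre line; the grasp point (between the pads) lies 19 mm behind it; z points along the fingers, y is the line along which they close (so a half turn about z gives the same grasp; the last joint's range is limited). The gripper opens to 88 mm and grips with 3 to 60 N. Pads are 19 mm wide; open, the fingers measure 130 mm over their backs; the gripper's body (78 mm by 193 mm) begins 47 mm behind the grasp point.
Start: joints at [-0.934, 0.359, 0.012, 0, -1.224, -0.288], TCP at [230.668, -634.34, 226.561] pointing down, gripper open.
Joint ranges: [-3.07, 3.07], [-1.43, 2.12], [-1.02, 1.25], [-3.03, 1.67], [-3.05, -0], [-3.03, 3.03]. Speed limits (rad/s): [2.39, 2.39, 3.01, 3.14, 3.14, 3.14].

## Interface

Orientations are given as a unit quaternion [x, y, z, w].
In Python, from plant import bot gives the robot as it stands. Calls block until the motion is done:
- bot.move_ptp(position, orientation): joint-space move of the TCP to a pose.
- bot.line_to(position, velocity=150, ori=None): straight line of the TCP; ori=None keeps the orientation; velocity is the mean speed in mm/s.
- bot.move_joints(angles): joint-space move.
- bot.move_gripper(opening, force=None): finger opening in mm; force is the grip in N (None keeps the last); returns when the fingers have stopped.
- bot.pause(seconds).
- bot.solve_ik(position, orientation): joint angles nearest the present ones, or None.
- bot.read_state(): the state.
- bot.camera(name): name is "scene" or "top" or "wrist"; returns the picture (400x640x3 uint8, red, green, blue); there is no depth.
- bot.get_calibration(name): a dict with "fx", "fy", "cx", "cy" (pixels), "distortion" ([k1, k2, p1, p2, k3] as OpenCV has them; the pictures are not rectified), "view" (4x4, takes a point from world to camera coordinates); the wrist camera has in their place "T_tool_cam" (4x4, takes a point from camera to tool coordinates, whose origin is the TCP and whose axes are the flange's). Camera axes: x right, y up, looking along -z (the intrinsics and any distortion apply to the point x, -y, -z); pixel columns grow to the right and rows downward; lengths in mm; the calibration is good to about 2 mm. A picture is of the moment at which its call begins: read the wrist's pose just before it. get_calibration takes no time and is no camera call.
A pose or a line that the arm cannot do raises bot.Unreachable and nothing moves.
- bot.close_job(): hands the job in; it is judged then, once.
The state is a dict: "t": time; "joint_pos": joint angles; "qvel": joint speeds; "tau": joint torques, N m; "tcp_pos": TCP position; "eef_rot": TCP orientation; "contact_force": force on the tool from outside, world axes, zero at the start; "moment": the same for the moment, N m; "width": finger opening in mm; "finger_force": force on a finger pad.
Only numpy, scipy, OpenCV 4.12 (cv2) and the standard library are available. Lean on these libraries where they do the work, as an engineer would, in place of code of your own. Each camera call takes 0.05 s, during which the arm holds its last target. There are 200 camera calls.

## Working session

There is one attempt and no reset: what is moved stays moved. The work goes in short steps, each a Python script; the robot and the scene stay as the last script left them, time stands still between calls to the robot, and variables do not carry over. Pictures are saved under pics/ and viewed, at most 10 in all, crops included, and the job is handed in when it is done.

```bash
ls; mkdir -p pics; python3 - <<'E'
from plant import bot
import cv2, numpy as np
ims=[]
for n in ("top","scene"):
    im=bot.camera(n); cv2.imwrite(f"pics/{n}0.png",im[:,:,::-1]); 
    c=bot.get_calibration(n); print(n,{k:(np.round(v,3).tolist()) for k,v in c.items()})
print(bot.read_state()); print(bot.get_calibration("wrist"))
E
```

```text
pics
top {'fx': 498.201, 'fy': 498.201, 'cx': 315.817, 'cy': 198.208, 'distortion': [-0.152, 0.0, 0.0, 0.0, 0.0], 'view': [[0.011, -1.0, -0.018, -3.326], [0.992, 0.008, 0.124, -468.363], [-0.124, -0.019, 0.992, -1265.518], [0.0, 0.0, 0.0, 1.0]]}
scene {'fx': 385.265, 'fy': 385.265, 'cx': 323.964, 'cy': 201.534, 'distortion': [-0.03, 0.0, 0.0, 0.0, 0.0], 'view': [[-0.267, 0.964, -0.002, 146.125], [-0.825, -0.228, 0.518, 359.015], [0.499, 0.14, 0.856, -1224.316], [0.0, 0.0, 0.0, 1.0]]}
{'t': 0.1, 'joint_pos': array([-9.33903531e-01,  3.59327012e-01,  1.11665809e-02, -2.81985368e-04,
       -1.22411221e+00, -2.88121742e-01]), 'qvel': array([ 2.23726420e-03,  9.00126069e-05,  1.38925982e-03,  1.07035689e-03,
       -5.34672815e-04, -4.87480274e-04]), 'tau': array([-2.03129268e-03, -5.84162092e+01,  2.93755192e+01,  7.01564267e+00,
        1.02289551e-02, -4.58256886e-05]), 'tcp_pos': array([ 230.51037897, -633.96299266,  225.72057715]), 'eef_rot': array([-1.73455691e-01,  9.84841389e-01,  7.19753029e-04, -2.10719015e-04]), 'contact_force': array([-0.37225124,  0.7701616 ,  0.47648587]), 'moment': array([ 0.01609796,  0.02311863, -0.01288309]), 'finger_force': 0.0, 'width': 87.72157516685596}
{'fx': 308.89839988719973, 'fy': 308.89839988719973, 'cx': 323.60429354676637, 'cy': 198.7743206724983, 'distortion': array([0.00819416, 0.        , 0.        , 0.        , 0.        ]), 'T_tool_cam': array([[ 1.09161681e-03,  9.69440949e-01,  2.45322349e-01,
         6.66820920e+01],
       [ 9.99999247e-01, -9.20809508e-04, -8.10955659e-04,
         3.39325327e-01],
       [-5.60278473e-04,  2.45323049e-01, -9.69441224e-01,
        -1.57998559e+02],
       [ 0.00000000e+00,  0.00000000e+00,  0.00000000e+00,
         1.00000000e+00]])}
```

View pics/top0.png

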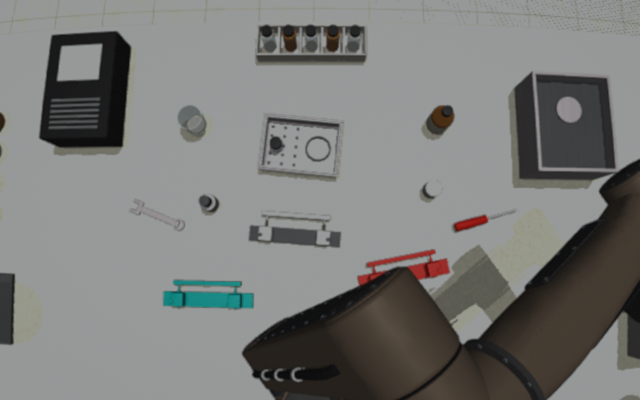

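View pics/scene0.png

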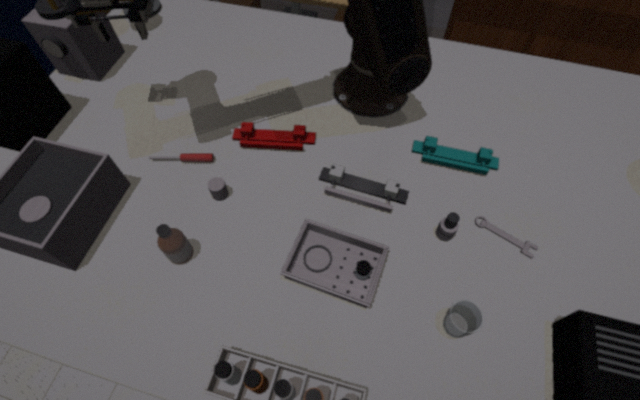

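The top view shows the grey dock at (295,232) and the tray at (300,147), with its ring at (318,148) and the dark-lidded jar at (276,144). Candidates:
- **Cell:** (208,203) has a dark head. The blank at (432,189) has none, and the jar at (276,144) is inside the tray. The rack bottles at (265-355,40) are not listed. I choose (208,203).
- **Dock:** grey at (295,232). The red one at (403,268) and the turquoise one at (208,299) are decoys.
- **Tray:** (300,147). The large dark box at (567,125) is a decoy.

The scene view agrees: cell (449,226), blank (218,188), tray (337,262). Next is a close crop to check the choice.

```bash
cat > h.py <<'E'
import numpy as np, cv2
from plant import bot
from scipy.spatial.transform import Rotation as R
def ray(name,px,pose=None):
    c=bot.get_calibration(name)
    K=np.array([[c["fx"],0,c["cx"]],[0,c["fy"],c["cy"]],[0,0,1.]])
    u=cv2.undistortPoints(np.array([[px]],float),K,np.array(c["distortion"],float))[0,0]
    d=np.array([u[0],-u[1],-1.])
    if name=="wrist":
        T=np.eye(4);T[:3,:3]=R.from_quat(pose["eef_rot"]).as_matrix();T[:3,3]=pose["tcp_pos"]
        M=T@np.array(c["T_tool_cam"])
    else: M=np.linalg.inv(np.array(c["view"]))
    return M[:3,3],M[:3,:3]@d
def onz(name,px,z,pose=None):
    o,d=ray(name,px,pose); return (o+d*(z-o[2])/d[2])
def project(name,P,pose=None):
    c=bot.get_calibration(name)
    K=np.array([[c["fx"],0,c["cx"]],[0,c["fy"],c["cy"]],[0,0,1.]])
    if name=="wrist":
        T=np.eye(4);T[:3,:3]=R.from_quat(pose["eef_rot"]).as_matrix();T[:3,3]=pose["tcp_pos"]
        V=np.linalg.inv(T@np.array(c["T_tool_cam"]))
    else: V=np.array(c["view"])
    p=V[:3,:3]@np.array(P,float)+V[:3,3]
    return cv2.projectPoints(np.array([[p[0],-p[1],-p[2]]]),np.zeros(3),np.zeros(3),K,np.array(c["distortion"],float))[0][0,0]
def down(a):
    """tool pointing down, its y (closing) axis at world angle a"""
    y=np.array([np.cos(a),np.sin(a),0]);z=np.array([0,0,-1.])
    return R.from_matrix(np.column_stack([np.cross(y,z),y,z])).as_quat()
E
python3 - <<'E'
import cv2
im=cv2.imread("pics/top0.png")
cv2.imwrite("pics/crop1.png",cv2.resize(im[105:255,190:350],None,fx=4,fy=4,interpolation=cv2.INTER_CUBIC))
E
```

```text
(no output)
```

View pics/crop1.png

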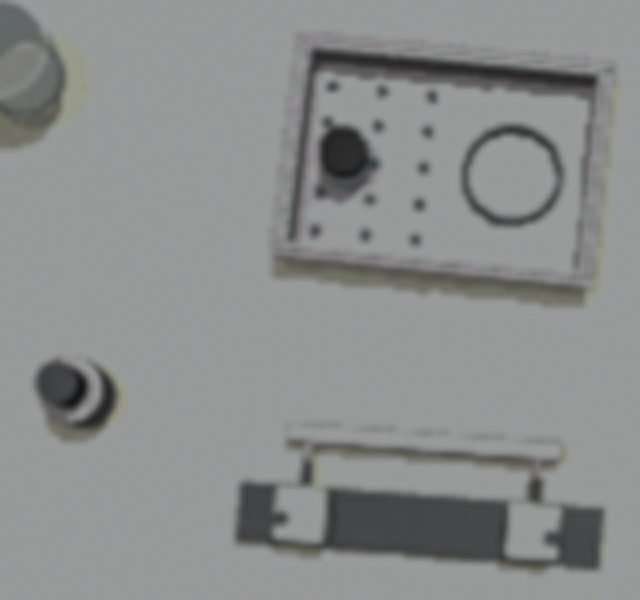

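The crop confirms the choice: the cell has its dark head at crop (61,383), with a light body and no confusion with the others. The tray's rim corners are at (298,33), (615,64), (593,290) and (273,258). The ring is at (512,175), and the grey dock plate is at (240,482)-(600,569).

```bash
cat >> h.py <<'E'
def rect(P):  # corners far-left, far-right, near-right, near-left -> centre, yaw of x axis
    P=np.array(P)[:,:2]; c=P.mean(0); x=(P[0]+P[1]-P[2]-P[3]); y=(P[0]+P[3]-P[1]-P[2])
    a=np.arctan2(x[1],x[0]); b=np.arctan2(-y[0],y[1])
    return c,a,b,np.hypot(*x)/2,np.hypot(*y)/2
E
python3 - <<'E'
from h import *
f=lambda u,v,z:onz("top",(190+(u+.5)/4-.5,105+(v+.5)/4-.5),z)
T=[f(u,v,40) for u,v in((298,33),(615,64),(593,290),(273,258))]
D=[f(u,v,12) for u,v in((240,482),(604,508),(600,569),(236,543))]
print("tray",rect(T)); print("dock plate",rect(D))
b=[f(286,422,28),f(565,440,28)]; print("bar face",b)
print("ring",f(512,175,14)); print("jar",f(344,153,45)); print("cellhead",f(61,383,86))
c,a,bb,_,_=rect(D); m=(0.5*a+.5*bb); x=np.array([np.cos(m),np.sin(m)])
o=c+50*x; print("dock origin",o,"yaw",m, "bar free ext",[(q[:2]-o)@x for q in b])
for n,(p,z) in dict(blank=((432,185),50),amber=((445,112),130),beak=((190,115),80)).items(): print(n,onz("top",p,z))
# scene check of the cell head
print("cell scene",onz("scene",(452,219),86))
E
```

```text
tray (array([608.13685752,  42.14244963]), np.float64(-0.08604023331353622), np.float64(-0.09527274044241874), np.float64(152.15964740330824), np.float64(210.2621396791558))
dock plate (array([370.43096836,  56.31812193]), np.float64(-0.05048020377655313), np.float64(-0.06031918610698274), np.float64(39.985737840372785), np.float64(239.1636119267196))
bar face [array([436.03651068, 143.26477477,  28.        ]), array([426.00407127, -38.24939259,  28.        ])]
ring [604.20282627  -1.90789415  14.        ]
jar [611.25367846 107.52793395  45.        ]
cellhead [453.41409949 278.69076662  86.        ]
dock origin [420.35425982  53.54955387] yaw -0.055399694941767934 bar free ext [np.float64(10.690537705634828), np.float64(10.72417629042812)]
blank [ 502.60981419 -298.17433503   50.        ]
amber [ 673.45239778 -318.0784747   130.        ]
beak [677.1390277  329.56742486  80.        ]
cell scene [460.24526088 281.38802256  86.        ]
```

```bash
python3 - <<'E'
from h import *
tc=np.array([608.1,42.1]); ty=-0.09; dy=-0.0554
X=np.array([np.cos(ty),np.sin(ty)])
q=down(ty+np.pi/2)
p=np.r_[tc+112*X,230]
j=bot.solve_ik(p,q); print(j)
for a in(ty+np.pi/2,ty-np.pi/2): print(bot.solve_ik(p,down(a)))
bot.move_ptp(p,q)
bot.line_to(np.r_[tc+112*X,60],200)
bot.line_to(np.r_[tc+112*X,12],80)
bot.pause(.2)
f0=np.mean([bot.read_state()["contact_force"] for _ in range(5)],0);print("base",f0)
d=112
while d>80:
    d-=2; bot.line_to(np.r_[tc+d*X,12],20); s=bot.read_state(); f=s["contact_force"]-f0
    print(d,f.round(2),s["tcp_pos"].round(1))
    if f[0]>1.5: break
print(s["t"],s["joint_pos"].round(2))
E
```

```text
[ 0.31399033  0.43136945  0.13081471  0.         -1.27024158 -1.97478666]
[ 0.31399033  0.43136945  0.13081471  0.         -1.27024158 -1.97478666]
[ 0.31399033  0.43136945  0.13081471  0.         -1.27024158  1.16680599]
base [ 0.17494817 -0.55499134 -0.00606774]
110 [-0.09  0.43 -0.47] [717.6  32.3  12.3]
108 [ 0.24  1.46 -0.63] [715.5  32.4  12.1]
106 [-0.55  0.3   0.47] [713.5  32.6  12. ]
104 [ 0.3  -0.04  0.26] [711.5  32.7  12. ]
102 [-0.57 -0.43  0.67] [709.6  32.9  12. ]
100 [-1.03 -0.01  0.47] [707.6  33.1  12. ]
98 [-0.84 -0.13  0.46] [705.6  33.3  12. ]
96 [-0.35  1.1   0.05] [703.6  33.5  12. ]
94 [-0.56  1.05  0.48] [701.6  33.6  12. ]
92 [-0.5   0.41  0.14] [699.6  33.8  12. ]
90 [-0.93  1.27  0.15] [697.6  34.   12. ]
88 [ 0.21  1.23 -0.13] [695.8  34.3  12.1]
86 [ 2.28  0.91 -2.19] [694.3  34.6  12.2]
8.2083 [ 0.33  0.57 -0.17  0.   -0.83 -1.99]
```

```bash
python3 - <<'E'
from h import *
dy=-0.0554; o=np.array([420.35,53.55]); X=np.array([np.cos(dy),np.sin(dy)]); q=down(dy+np.pi/2)
f0=np.array([-.2,0,0])
def rd(n=8):
    F=[]
    for _ in range(n): F.append(bot.read_state()["contact_force"]); bot.pause(.02)
    return np.mean(F,0)-f0
for x in (230,182):
    bot.line_to(np.r_[o+x*X,12],45,ori=q); print(x,rd().round(2))
x=182
L=[]
while x>155:
    x-=1; bot.line_to(np.r_[o+x*X,12],15); f=rd(); s=bot.read_state()
    L.append(f[:2]@X); print(x,round(((s["tcp_pos"][:2]-o)@X),1),f.round(1))
    if len(L)>4 and L[-1]>np.median(L[:4])+4.5 or L[-1]>13: break
print(bot.read_state()["t"])
im=bot.camera("top"); cv2.imwrite("pics/top1.png",cv2.resize(im[105:255,190:350,::-1],None,fx=4,fy=4,interpolation=cv2.INTER_CUBIC))
E
```

```text
230 [0.99 0.06 0.57]
182 [0.67 0.04 0.13]
181 181.3 [ 3.4 -1.2 -2.3]
180 180.1 [ 3.7 -0.  -2.6]
179 179.0 [ 3.1  0.5 -2.3]
178 178.0 [ 3.   0.5 -1.3]
177 177.0 [ 3.6  0.6 -1.2]
176 176.0 [ 3.7  0.1 -1.4]
175 175.0 [ 3.5 -0.2 -0.9]
174 174.0 [ 3.7 -0.2 -0.9]
173 173.0 [ 4.2  0.2 -0.4]
172 172.0 [ 4.   0.2 -0.5]
171 171.0 [3.8 0.3 0.2]
170 170.0 [ 3.9  0.  -0.1]
169 168.9 [ 4.5 -0.2  0.2]
168 168.0 [4.3 0.1 0.4]
167 167.0 [ 4.2 -0.1  0.4]
166 166.1 [ 5.4 -0.4  0.2]
165 165.2 [ 5.4 -0.7 -0.3]
164 164.3 [ 5.8 -0.5 -0.6]
163 163.4 [ 6.6 -0.8 -1.3]
162 162.6 [ 7.1 -1.2 -1.4]
161 161.7 [ 7.2 -1.4 -2.2]
160 160.9 [ 8.7 -1.9 -2.7]
19.2583
```

View pics/top1.png

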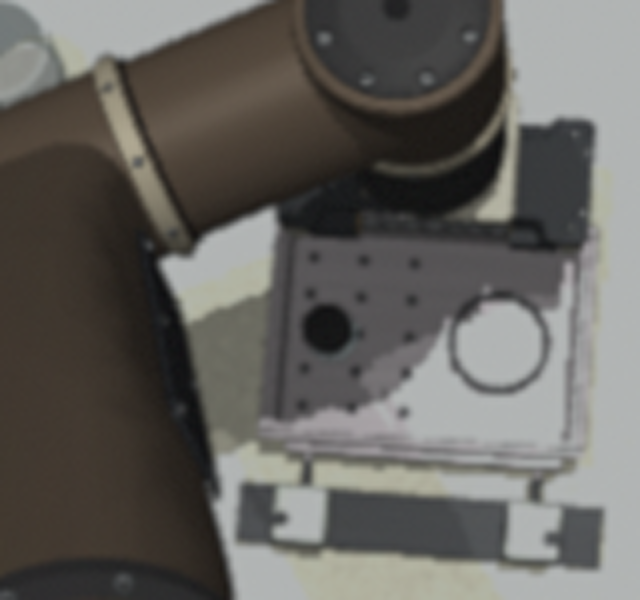

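Top view: the tray lies against the bar (bar at crop row ~460, near rim from (262,440) to (590,455)). The ring is at crop (499,342) and the jar is upright at (327,328). The contact onset was at 166.5 and compression is about 5.5 mm. I'll release, then look at the tray and cell.

```bash
python3 - <<'E'
from h import *
dy=-0.0554; o=np.array([420.35,53.55]); X=np.array([np.cos(dy),np.sin(dy)])
bot.line_to(np.r_[o+178*X,12],40); bot.line_to(np.r_[o+178*X,60],100); bot.line_to(np.r_[o+178*X,200],250)
q=down(np.pi/2+.55)
for a in(np.pi/2+.55,-np.pi/2+.55): print(bot.solve_ik([456,280,230],down(a)))
bot.move_ptp([456,280,230],q); bot.pause(.3)
s=bot.read_state(); im=bot.camera("wrist"); t=bot.camera("top")
import pickle; pickle.dump(s,open("s2.pkl","wb"))
a=cv2.resize(t[105:255,190:350],None,fx=2.5,fy=2.5,interpolation=cv2.INTER_CUBIC)
b=cv2.resize(im,(600,375)) 
cv2.imwrite("pics/w2.png",im[:,:,::-1]); cv2.imwrite("pics/t2.png",cv2.resize(t[105:255,190:350,::-1],None,fx=4,fy=4,interpolation=cv2.INTER_CUBIC))
print(s["t"],s["tcp_pos"]); print(project("wrist",[453.4,278.7,86],s),project("wrist",[460,281,86],s))
E
```

```text
[ 0.91726671  0.12599317 -0.29059013  0.         -1.15421302 -1.93806303]
[ 0.91726671  0.12599317 -0.29059013  0.         -1.15421302  1.20352962]
22.625 [456.50919547 279.28788903 229.79275253]
[323.97168183 186.41296942] [322.48941582 193.08074132]
```

View pics/w2.png

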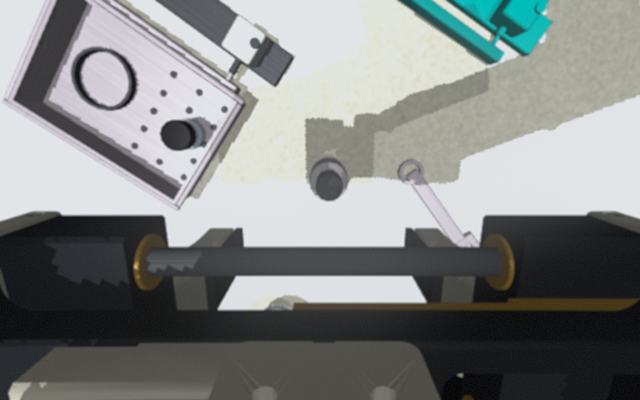

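View pics/t2.png

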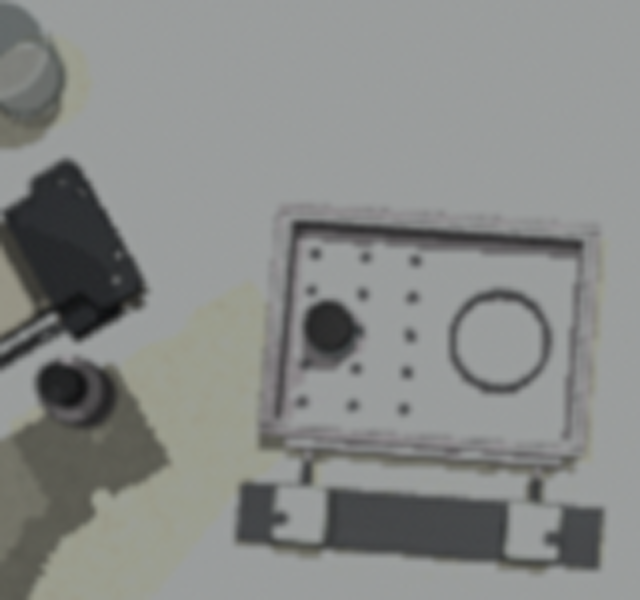

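The wrist view shows the cell head at about (330,185) and the ring at (105,79). The top view shows the tray squarely against the bar, ring at crop (500,341). I'll fit the head circle and the tray pose numerically.

```bash
python3 - <<'E'
from h import *
import pickle
s=pickle.load(open("s2.pkl","rb"))
w=cv2.imread("pics/w2.png"); g=cv2.cvtColor(w,cv2.COLOR_BGR2GRAY)
for thr in(70,85,100):
    m=(g[150:210,295:365]<thr).astype(np.uint8)
    n,_,st,ce=cv2.connectedComponentsWithStats(m)
    i=1+np.argmax(st[1:,4]) if n>1 else 0
    print(thr,st[i],ce[i]+[295,150])
cv2.imwrite("pics/w2c.png",cv2.resize(w[150:210,290:370],None,fx=8,fy=8,interpolation=cv2.INTER_CUBIC))
f=lambda u,v,z:onz("top",(190+(u+.5)/4-.5,105+(v+.5)/4-.5),z)
T=[f(u,v,40) for u,v in((281,206),(600,226),(582,457),(260,434))]
c,a,b,lx,ly=rect(T); print("tray",c,a,b,lx,ly)
dy=-0.0554; o=np.array([420.35,53.55]); Rm=np.array([[np.cos(dy),np.sin(dy)],[-np.sin(dy),np.cos(dy)]])
print("in dock",Rm@(c-o)); yw=(a+b)/2; print("seat from tray",c+45*np.array([np.sin(yw),-np.cos(yw)]))
print("ring top",f(500,341,14),"wrist",onz("wrist",(105,79),14,s)); print("scene->top cell",f(62,384,86))
print("wrist head",[onz("wrist",p,86,s).round(1) for p in((330,185),(324,186))])
E
```

```text
70 [34 22  8  4 13] [332.46153846 173.23076923]
85 [ 21  20  26  30 550] [328.32       184.91272727]
100 [ 20  20  28  30 652] [328.59509202 184.66257669]
tray [495.62398908  49.49977736] -0.06850620915109336 -0.05962561983566928 150.63454626553823 208.37231689855182
in dock [75.38277224  0.12403733]
seat from tray [492.74299469   4.59209571]
ring top [492.35975772   4.85452425  14.        ] wrist [489.87963346  10.69156574  14.        ]
scene->top cell [452.78769675 278.02634538  86.        ]
wrist head [array([449. , 283.1,  86. ]), array([453. , 278.5,  86. ])]
```

View pics/w2c.png

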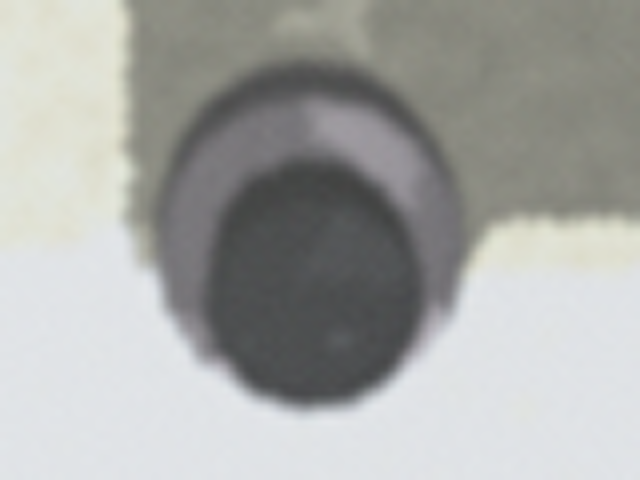

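Head disc centre is at about (329.4,187) in the wrist image. The wrist and top cameras differ by a constant ~5.5 mm along the closing axis, for both cell and ring. A half-turn wrist view will cancel the wrist camera's lateral bias.

```bash
python3 - <<'E'
from h import *
import pickle
bot.move_ptp([456,280,230],down(-np.pi/2+.55)); bot.pause(.3)
s=bot.read_state(); im=bot.camera("wrist"); pickle.dump(s,open("s3.pkl","wb"))
cv2.imwrite("pics/w3.png",im[:,:,::-1])
u,v=project("wrist",[452,281,86],s).round().astype(int); print(u,v,s["t"])
cv2.imwrite("pics/w3c.png",cv2.resize(im[v-35:v+35,u-45:u+45,::-1],None,fx=8,fy=8,interpolation=cv2.INTER_CUBIC))
E
```

```text
321 190 25.675
```

View pics/w3c.png

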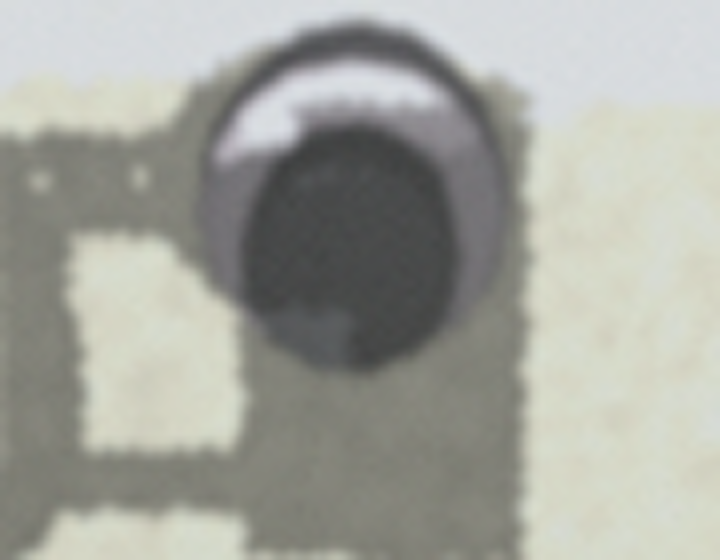

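The head disc is at crop (351,265), i.e. wrist pixel (319.5,187.7). I'll average this with the first view, apply the bias to the ring, then grasp.

```bash
python3 - <<'E'
from h import *
import pickle
s2,s3=[pickle.load(open(f"s{i}.pkl","rb")) for i in(2,3)]
a=onz("wrist",(329.2,187.0),86,s2);b=onz("wrist",(319.5,187.7),86,s3)
m=(a+b)/2; print(a,b,m)
# bias in tool frame -> ring from view 2
print("ring corrected",onz("wrist",(105,79),14,s2)+(m-a))
bot.move_gripper(60)
bot.line_to([m[0],m[1],120],200); bot.line_to([m[0],m[1],54],80); bot.pause(.1)
f0=bot.read_state()["contact_force"]
bot.move_gripper(20,force=25); s=bot.read_state(); print(s["width"],s["finger_force"],(s["contact_force"]-f0).round(1),s["tcp_pos"].round(1),s["t"])
E
```

```text
[453.47744488 283.20654318  86.        ] [453.29043429 283.88472257  86.        ] [453.38393958 283.54563287  86.        ]
ring corrected [492.1226237   10.51069704  14.        ]
27.418816986993058 25.000078082084656 [-0.5 -0.1  1.6] [453.4 283.5  54. ] 28.8333
```

```bash
python3 - <<'E'
from h import *
p=np.array([492.4,10.4]); q=bot.read_state()["eef_rot"]
c=bot.read_state()["tcp_pos"]
bot.line_to([c[0],c[1],170],150); bot.line_to([*p,170],200); bot.line_to([*p,80],120); bot.pause(.3)
im=bot.camera("scene"); t=bot.camera("top")
F=lambda n=6:np.mean([(bot.pause(.02),bot.read_state()["contact_force"])[1] for _ in range(n)],0)
f0=F(); print(f0,bot.read_state()["width"])
z=64
bot.line_to([*p,z],40)
while z>55:
    z-=1; bot.line_to([*p,z],15); f=F()-f0; print(z,f.round(1))
    if f[2]>2: break
bot.move_gripper(50); bot.pause(.2); 
s=bot.read_state(); print(s["tcp_pos"],s["t"])
bot.line_to([*p,110],80); bot.line_to([*(p+[0,0]),230],200); bot.pause(.2)
# back off towards the robot's left so that both cameras see the ring
bot.line_to([440,200,230],200); bot.pause(.3)
s=bot.read_state(); w=bot.camera("wrist"); t=bot.camera("top")
import pickle; pickle.dump(s,open("s4.pkl","wb")); cv2.imwrite("pics/w4.png",w[:,:,::-1]); print(s["t"])
cv2.imwrite("pics/t4.png",cv2.resize(t[130:265,200:360,::-1],None,fx=4,fy=4,interpolation=cv2.INTER_CUBIC))
E
```

```text
[-0.30455374  0.44995371 -2.80369389] 28.079260902308953
63 [ 0.  -0.3  0.1]
62 [ 0.3 -0.5 -0. ]
61 [ 0.3 -0.6  0. ]
60 [ 0.2 -0.5  0. ]
59 [ 0.7 -0.8 -0.7]
58 [ 0.6 -0.4  0.5]
57 [-3.4  0.4 11.7]
[492.40594086  10.37299583  56.99911377] 36.525
39.725
```

View pics/t4.png

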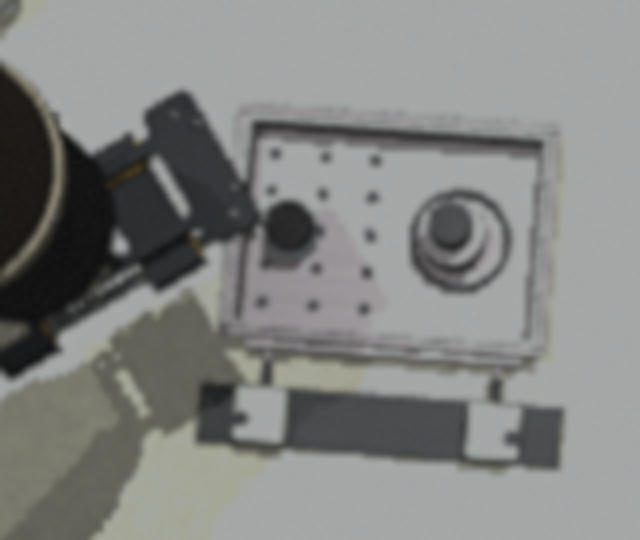

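The cell stands upright in the ring: head top at crop (453,226), ring centre (461,241), jar upright at (290,226), tray still against the bar. I'll check the offset and the tray position numerically.

```bash
python3 - <<'E'
from h import *
f=lambda u,v,z:onz("top",(200+(u+.5)/4-.5,130+(v+.5)/4-.5),z)
print("head",f(453,226,90),"ring",f(461,241,14))
T=[f(u,v,40) for u,v in((240,106),(560,126),(542,357),(220,334))]; print("tray",rect(T))
E
```

```text
head [490.95364483   7.66432522  90.        ] ring [492.36517445   4.19568347  14.        ]
tray (array([495.62332452,  49.66436922]), np.float64(-0.06632628374077629), np.float64(-0.05952527081885047), np.float64(150.6110446162853), np.float64(208.70083746985182))
```

```bash
python3 -c "
from plant import bot
print(bot.close_job())"
```

```text
the job is handed in; nothing more can be done
None
```

The job is handed in at about 40 s of the allowed 72 s: the tray is square and central against the bar, which was pushed in about 5 mm, and the cell stands upright about 4 mm off the ring centre with the jar upright; no verdict was shown.

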